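# Put the stray spacer back in its tip-out bin

### The arm

A 7-joint arm with a two-finger parallel gripper is mounted at the origin on a cart in front of the work surface, level with it; the furniture and walls round the work are solid. World frame = base frame: x ahead of the robot, y to its left, z up, the work surface at z = 0. Lengths are in mm, angles in rad, forces in N, time in s.
With the tool pointing down it reaches from about 400 to 900 mm from the base axis. Payload 5.5 kg.
Tool frame: the origin (TCP) lies midway between the tips of the shut fingers; the grasp point (between the pads) lies 19 mm behind it (r.pinch_z is the distance from the TCP to the grasp point, in mm); z points along the fingers, y is the line along which they close (so a half turn about z gives the same grasp; the last joint's range is limited). The gripper opens to 85 mm and grips with 20 to 120 N. Pads are 22 mm wide; open, the fingers measure 114 mm over their backs; the gripper's body (76 mm by 85 mm) begins 54 mm behind the grasp point. The pads swing forward as they close: fully open they stand 13 mm farther back than shut.
Start: joints at [1.433, 0.501, -0.427, 1.55, 0.221, 1.138, -0.21], TCP at [253.633, -598.473, 231.31] pointing down, gripper open.
Joint ranges: [-2.88, 2.88], [-0.31, 2.03], [-1.54, 1.56], [0.2, 2.42], [-1.41, 4.55], [0.19, 2.02], [-2.57, 2.57]. Speed limits (rad/s): [2.57, 2.57, 3.14, 3.14, 3.14, 3.14, 3.14].

### API

Orientations are given as a rotation vector (axis times angle).
In Python, from station import r gives the robot as it stands.
- The arm moves only by the shell command python3 -m creep 'ROWS' [FORCE]. ROWS is JSON, a list of rows, each a list of 7 numbers: the turn, a rotation vector about the world's x, y, z as a fraction of full scale, then the shift along the world's x, y, z as a fraction of full scale, then the opening, from -1 (shut) to 1 (fully open). In form: [[rx, ry, rz, dx, dy, dz, jaw], ...]. A call has 1 to 10 rows; each row is the pose to reach, as a shift and turn from the pose commanded when the call began; what a row does not reach only later rows make up. Full scale, the value 1, is 100 mm for a shift and 90 degrees for a turn. A row lasts 1/10 s, in which the tool goes at most 50 mm and 8.59 degrees, less where a joint would pass 70% of its speed; a pose out of reach is approached as far as the arm can. A call with a number of a shift or a turn outside -1 to 1 is refused whole. A call with a gripper value outside its range is refused whole. The fingers move at their own pace and stop on an object; FORCE is the grip in N (left out, the last holds). Time passes only in rows, so rows that repeat a pose let the fingers close. It gives the time, the measured TCP pose, the force, the opening and the grip force at its end, in the units of the state.
- r.state(): the state, without advancing time (a new reading comes with each control period).
- r.get_image(name): name is "side" or "top" or "wrist"; returns a dict with "frame" (480x640x3 uint8, blue, green, red), "range_z" (480x640 float32, mm along the optical axis (not along the pixel's ray), 0 where there is no reading), "mtx" (3x3 intrinsics, pixels), "R" (3x3) and "t" (3): a world point X has camera coordinates R X + t; the wrist camera has in their place "T_tool_cam" (4x4, takes a point from camera to tool coordinates, whose origin is the TCP and whose axes are the flange's). Camera axes: x right, y down, z forward; pixel columns grow to the right and rows downward; lengths in mm; the calibration is good to about 2 mm. A picture is of the moment at which its call begins: read the wrist's pose just before it.
- r.sign_off(): hands the job in; it is judged then, once.
The state is a dict: "time": time; "q": joint angles; "joint_velocities": joint speeds; "joint_efforts": joint torques, N m; "eef_pos": TCP position; "orientation": TCP orientation; "ft_force": force on the tool from outside, world axes, zero at the start; "wrist_torque": the same for the moment, N m; "grip_width": finger opening in mm; "grip_force": force on a finger pad.
Only numpy, scipy, OpenCV 4.12 (cv2) and the standard library are available. Lean on these libraries where they do the work, as an engineer would, in place of code of your own. Each camera call takes 0.05 s, during which the arm holds its last target. There are 200 camera calls.

### The job

Put the stray steel spacer from the worktop away in the yellow tip-out bin: hook the bin by its finger pull and tip it all the way out, put the spacer in with the others and let go of it, then push the bin back without slamming it until it clicks fully home. Leave the blue and red bins shut.

Things in the scene. Friction and masses are not known exactly. Their poses are not given: they have to be found in the camera images.
- steel_spacer: the stray steel spacer: a plain grey turned ring, 32 mm outside diameter, 22 mm tall, about 70 g, lying flat on the open worktop, right of the bins. Origin: centre of its underside, z up along its bore
- bin_unit: fixed grey sheet-steel stand, 372 mm wide, 120 deep, 186 high, holding three tip-out bins (yellow, blue, red, in any order) side by side 120 mm apart. Origin on the worktop at mid width, under the line of the pivots; x to its back, y to its left seen from the user, z up. Roofs over the bins: top 180 mm above the worktop, front edge 6 mm in front of the pivots; end cheeks 14 mm in front
- yellow_bin (a joint): tip angle of the yellow bin, rad: 0 fully home, 0.7 out at its stop. Past about 0.45 it falls out by its own weight and stays out; let go sooner it falls back against its spring catch, about 0.13 rad proud. The catch, under the roof, works over the last 0.13 rad: 5 to 10 N at the pull passes it. The pull's rim is polished and slides up along a finger that pushes it back
- yellow_bin_pivot (a point): middle of the yellow bin's pivot axis, at the foot of its front panel, 58 mm above the worktop. Frame turns with the bin: home, x to the back, y left, z up; tipping turns z toward the user. In it: bin 104 mm wide inside, panel at x = -2 to 2 mm up to z = 110, floor at z = -1, back wall at x = 90, 58 high, top open. Home, the roof covers the mouth; out, about 60 mm of mouth lies before the roof
- yellow_bin_pull (a point): middle of the floor of the yellow bin's finger pull, a trough open at the top across the panel near its upper edge: x = -18, z = 89.5 mm in the pivot's frame. Inside, 32 mm front to back and 78 wide; its upturned front rim is 4 mm thick, stands 15 mm over the trough's floor, outer face at x = -38. Fingertips let down into it can draw the rim out; rim or panel can be pushed from the front
- blue_bin (a joint): tip angle of the blue bin, rad: 0 home, 0.7 out at its stop; starts home
- red_bin (a joint): tip angle of the red bin, rad: 0 home, 0.7 out at its stop; starts home
- spacer_b: one of two like spacers already in the yellow bin: they lie near its front, each about 34 mm to one side of the middle. Origin: centre of its underside
- spacer_c: the other like spacer already in the yellow bin. Origin: centre of its underside

How it is judged:
By the outcome, as a careful person would: the job done as asked, in the order asked, and still so for the second after the job is handed in, with the robot touching nothing.
It also fails if it takes over 72 s, if anything falls off the work surface, if the arm or the gripper's body presses on something with over 40 N, if the wrist force passes 120 N, or if a joint passes its speed limit or range.

## Working session

There is one attempt and no reset: what is moved stays moved. The work goes in short steps, Python scripts to look and compute and a shell command to move; the robot and the scene stay as the last step left them, time stands still between calls to the robot, and variables do not carry over. Pictures are saved under pics/ and viewed, at most 10 in all, crops included, and the job is handed in when it is done.

```bash
ls; mkdir -p pics; python3 - <<'E'
from station import r
import cv2,numpy as np
s=r.state(); print(s)
ims=[]
for n in("side","top"):
    d=r.get_image(n); np.savez(f"pics/{n}.npz",**d); print(n,d["mtx"].tolist(),d["R"].tolist(),d["t"]); cv2.imwrite(f"pics/{n}0.png",d["frame"])
E
```

```text
pics
{'time': 0.0, 'q': array([ 1.43319014,  0.50185011, -0.42677739,  1.55144709,  0.22079557,
        1.13827338, -0.2102754 ]), 'joint_velocities': array([ 0.00093199, -0.00044503, -0.00051063, -0.00122549,  0.00072984,
       -0.00097575,  0.00098382]), 'joint_efforts': array([ 1.14843457e-03, -5.69515872e+01, -5.81589326e+00, -2.80940545e+01,
        1.07295180e-02,  1.21440148e-02, -1.18382249e-05]), 'eef_pos': array([ 253.29212877, -597.87524232,  230.25790299]), 'orientation': array([-3.07683729e+00, -6.25101061e-01,  4.93126882e-04]), 'ft_force': array([ 0.17552795,  0.30670641, -0.20087992]), 'wrist_torque': array([ 0.02767949, -0.01209775, -0.04008722]), 'grip_force': 0.0, 'grip_width': 85.32596253613971}
side [[562.4482475331971, 0.0, 324.1900366314187], [0.0, 562.4482475331971, 227.52978560284416], [0.0, 0.0, 1.0]] [[-0.9013944320989816, 0.43286979927093033, -0.010574245131401878], [0.3727326657453356, 0.7632756721037264, -0.5277126190086613], [-0.22035979140335588, -0.47961858309885036, -0.8493571551938093]] [ 509.51283157 -194.48708996 1321.986664  ]
top [[564.897136858618, 0.0, 317.4166241973775], [0.0, 564.897136858618, 248.4001781785727], [0.0, 0.0, 1.0]] [[0.007867814910903567, -0.9997057331359916, 0.022946560168297568], [-0.9986193603382763, -0.009046979905019409, -0.05174480951912116], [0.051937179805027114, -0.02250776065333268, -0.9983966797141669]] [  23.67674839  568.22751572 1335.08541383]
```

View pics/side0.png

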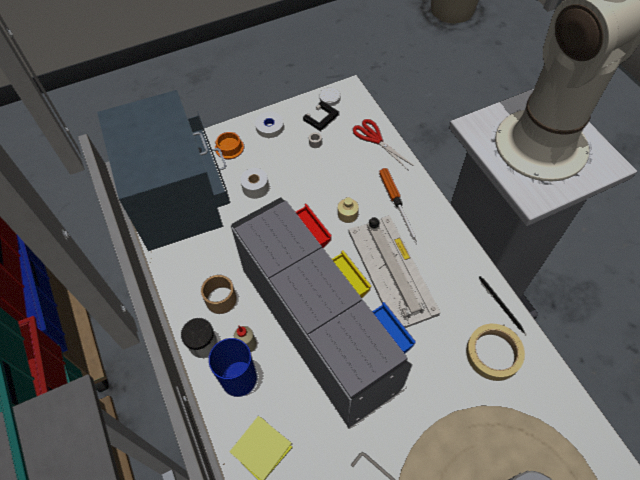

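View pics/top0.png

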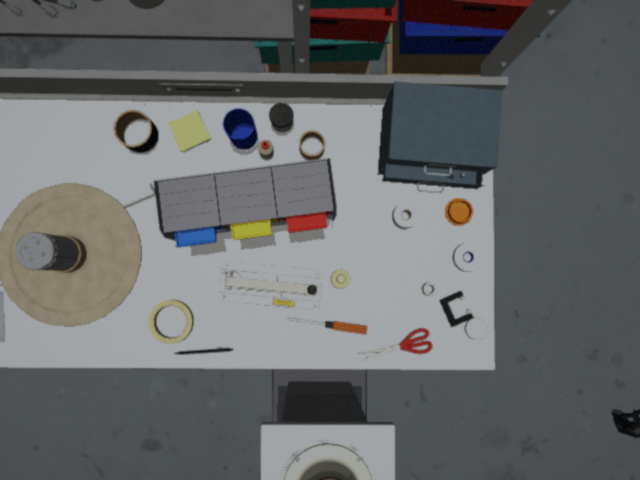

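The top view shows the yellow bin in the middle with its pull near (251,229), blue on the left at (195,237) and red on the right at (307,222). The small grey ring at top (428,289), side (315,140), is the spacer candidate. A ruler fixture lies in front of the bins.

```bash
cat > h.py <<'E'
import numpy as np,cv2
def load(n): return dict(np.load(f"pics/{n}.npz"))
def cloud(d):
    v,u=np.mgrid[:480,:640]; z=d["range_z"]; K=d["mtx"]
    c=np.stack([(u-K[0,2])/K[0,0]*z,(v-K[1,2])/K[1,1]*z,z],-1)
    X=(c-d["t"])@d["R"]; X[z<=0]=np.nan; return X
def tri(a,b,pa,pb):
    P=[d["mtx"]@np.c_[d["R"],d["t"]] for d in(a,b)]
    X=cv2.triangulatePoints(P[0],P[1],np.float64(pa),np.float64(pb))[:,0]; return X[:3]/X[3]
E
python3 - <<'E'
from h import *
np.set_printoptions(precision=1,suppress=True)
T,S=load("top"),load("side")
C={n:cloud(d) for n,d in(("top",T),("side",S))}
# spacer: raised pts near
cen={}
for n,d,(u,v) in(("top",T,(428,289)),("side",S,(315,140))):
    X=C[n][v-14:v+15,u-14:u+15]; 
    m=(X[...,2]>12)
    print(n,"spacer",m.sum(),X[m].mean(0),X[m].min(0),X[m].max(0))
    vv,uu=np.nonzero(m); t=X[m][:,2]>18; cen[n]=((uu[t].min()+uu[t].max())/2+u-14,(vv[t].min()+vv[t].max())/2+v-14); print(cen[n])
print("tri",tri(T,S,cen["top"],cen["side"]))
for n in C:
    X=C[n]; m=(X[...,2]>172)&(X[...,2]<195)&(X[...,0]>450)&(X[...,0]<800)&(X[...,1]>-80)&(X[...,1]<480)
    P=X[m]; r=cv2.minAreaRect(np.float32(P[:,:2])); print(n,"roof",len(P),np.median(P[:,2]),r,cv2.boxPoints(r).tolist())
hs={}
for n,d in(("top",T),("side",S)):
    h=cv2.cvtColor(d["frame"],cv2.COLOR_BGR2HSV)
    for c,lo,hi in(("y",22,35),("b",100,125),("r",0,5)):
        X=C[n]; m=(h[...,0]>=lo)&(h[...,0]<=hi)&(h[...,1]>150)&(X[...,0]>450)&(X[...,0]<720)&(X[...,1]>-50)&(X[...,1]<420)&(X[...,2]>60)&(X[...,2]<175)
        P=X[m]; vv,uu=np.nonzero(m); zr=P[P[:,2]>np.percentile(P[:,2],60)]
        print(n,c,m.sum(),P.mean(0),np.percentile(P[:,2],[5,50,95]),cv2.minAreaRect(np.float32(P[:,:2])))
# obstacles heights in front of unit
X=C["top"]; 
for (u,v,w) in((270,285,48),(340,279,9),(312,290,7),(467,257,12),(403,215,12),(345,327,20),(458,310,18)):
    p=X[v-w:v+w+1,u-w:u+w+1].reshape(-1,3) if w<40 else X[262:308,220:324].reshape(-1,3)
    print((u,v),np.nanmin(p,0),np.nanmax(p,0))
E
```

```text
top spacer 96 [ 471.7 -239.8   20. ] [ 440.  -270.8   12.4] [ 487.7 -222.6   27.5]
(np.float64(432.0), np.float64(291.5))
side spacer 126 [ 473.1 -239.1   19.8] [ 442.6 -272.7   12.5] [ 490.7 -221.1   26.1]
(np.float64(315.0), np.float64(135.0))
tri [ 468.8 -246.4   17.9]
top roof 9206 179.56235885619276 ((671.0564575195312, 184.29122924804688), (113.24108123779297, 373.9407958984375), 8.05816650390625) [[588.7857666015625, 361.4785461425781], [641.2042236328125, -8.770042419433594], [753.3271484375, 7.103912353515625], [700.90869140625, 377.3525085449219]]
side roof 14162 180.45318349904994 ((670.6176147460938, 184.50091552734375), (113.48536682128906, 375.0106201171875), 8.146560668945312) [[587.876953125, 362.07330322265625], [641.01806640625, -9.153006553649902], [753.3582763671875, 6.92852783203125], [700.2171630859375, 378.15484619140625]]
top y 598 [602.1 173.8 147.5] [141.2 147.3 163.9] ((601.8301391601562, 174.52899169921875), (36.29793930053711, 109.10454559326172), 8.034010887145996)
top b 616 [585.3 292.5 147.6] [141.8 147.2 163.5] ((584.4093627929688, 299.7734069824219),
[... 338 characters left out ...]
38281), 8.567893981933594)
side b 770 [576.9 292.9 151.4] [145.3 148.7 164.2] ((579.2470092773438, 293.231689453125), (24.06157684326172, 84.30323028564453), 8.039084434509277)
side r 553 [611.   54.9 151.4] [145.4 149.1 164.4] ((612.289794921875, 56.0211181640625), (23.77477264404297, 84.87199401855469), 9.025012969970703)
(270, 285) [426.2  13.6  -9.1] [536.1 263.   58.6]
(340, 279) [473.5 -48.9  -9.3] [517.3  -3.7  60.6]
(312, 290) [451.8  23.7   4.2] [485.5  57.4  58.6]
(467, 257) [ 521.6 -365.2   -8.3] [ 580.5 -300.1   26.4]
(403, 215) [ 619.8 -209.    -7.6] [ 681.9 -149.7   39.5]
(345, 327) [332.1 -88.3 -10.9] [428.7   9.3  27.6]
(458, 310) [ 379.1 -358.8   -9.4] [ 466.7 -266.1   20.4]
```

```bash
python3 - <<'E'
from h import *
a=cv2.resize(load("top")["frame"][150:310,140:350],None,fx=3,fy=3,interpolation=2)
b=cv2.resize(load("side")["frame"][115:165,290:340],None,fx=3,fy=3,interpolation=2)
a[:150,480:630]=b
cv2.imwrite("pics/c1.png",a)
E
```

```text
(no output)
```

View pics/c1.png

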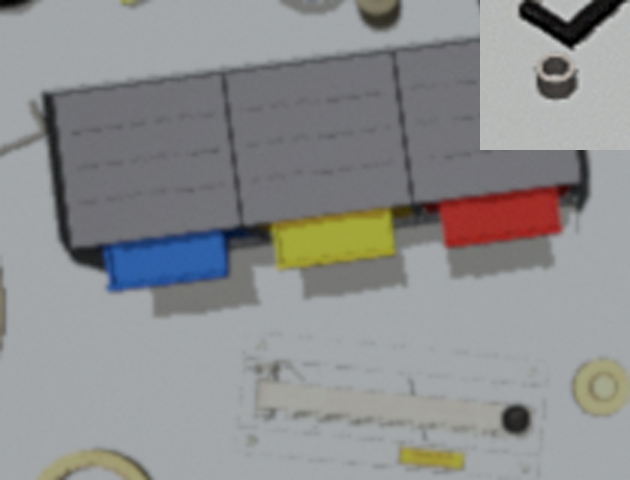

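The crop confirms the yellow bin in the middle and a plain grey ring beside a black bracket. The unit's yaw is about 8.1° and the pivot is about (621.8, 177.4). I'll head toward the spacer for a close wrist view on the way to the bin.

```bash
python3 -m creep '[[0,0,-0.166,0.6,1,0.3,1],[0,0,-0.166,0.6,1,0.3,1],[0,0,-0.166,0.6,1,0.3,1],[0,0,-0.166,0.6,1,0.3,1]]'; python3 -m creep '[[0,0,0,0.6,1,0,1],[0,0,0,0.6,1,0,1],[0,0,0,0.6,1,0,1]]';python3 -m creep '[[0,0,0,0.6,1,0,1],[0,0,0,0.6,1,0,1],[0,0,0,0.6,1,0,1],[0,0,0,0.6,1,0,1],[0,0,0,0.6,1,0,1]]'
python3 - <<'E'
from station import r
import cv2,numpy as np
s=r.state(); print(s)
d=r.get_image("wrist"); np.savez("pics/w1.npz",pos=s["eef_pos"],rv=s["orientation"],**d); cv2.imwrite("pics/w1.png",d["frame"]); print(d["T_tool_cam"],d["mtx"])
E
```

```text
time: 0.5
eef_pos: [317.2, -495.2, 262.5]
orientation: [3.132, 0.232, 0.003]
ft_force: [0.6, -0.5, 0.1]
grip_width: 85.3
grip_force: 0.0
time: 0.8
eef_pos: [376.1, -394.3, 261.1]
orientation: [-3.131, -0.229, -0.001]
ft_force: [0.3, 0.9, -0.1]
grip_width: 85.1
grip_force: 0.0
time: 1.3
eef_pos: [432.8, -300.0, 260.9]
orientation: [3.133, 0.219, -0.002]
ft_force: [-1.6, -1.0, -1.0]
grip_width: 85.3
grip_force: 0.0
{'time': 1.3, 'q': array([ 1.01778063,  0.25994154, -0.54475855,  1.82268677,  0.15107764,
        1.10044266, -1.0121742 ]), 'joint_velocities': array([ 0.02332289,  0.00185904,  0.02112636, -0.00230866,  0.00044284,
        0.00047759, -0.00511614]), 'joint_efforts': array([-1.54927913e+00, -4.09577930e+01, -5.16119644e+00, -2.79034799e+01,
       -1.91202192e-01, -1.92916469e-02, -3.06474895e-02]), 'eef_pos': array([ 432.8368076 , -300.032809  ,  260.91814232]), 'orientation': array([ 3.13341113e+00,  2.18965548e-01, -1.53731516e-03]), 'ft_force': array([-1.59965364, -1.0044977 , -1.01132098]), 'wrist_torque': array([-0.00756831, -0.01517231, -0.01026087]), 'grip_force': 0.0, 'grip_width': 85.34963762012639}
[[ 1.51701757e-06 -9.49484195e-01 -3.13814857e-01  8.12625279e+01]
 [ 9.99999928e-01 -1.17367075e-04  3.59942170e-04 -9.88757663e-02]
 [-3.78590933e-04 -3.13814835e-01  9.49484126e-01 -1.41001246e+02]
 [ 0.00000000e+00  0.00000000e+00  0.00000000e+00  1.00000000e+00]] [[425.75388668   0.         325.2403868 ]
 [  0.         425.75388668 237.03231319]
 [  0.           0.           1.        ]]
```

View pics/w1.png

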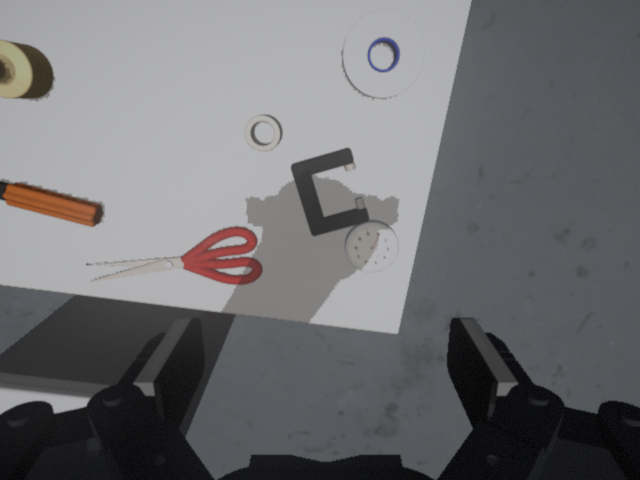

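The wrist view shows the spacer at (264,133), with the bracket corner at (293,165); grasping across the image rows is clear. Next I'll move on to the bin.

```bash
python3 -m creep '[[0,0,0,0.2,1,0,-1],[0,0,0,0.2,1,0,-1],[0,0,0,0.2,1,0,-1]]' >/dev/null; python3 -m creep '[[0,0,0,0.2,1,0,-1],[0,0,0,0.2,1,0,-1],[0,0,0,0.2,1,0,-1]]'>/dev/null;python3 -m creep '[[0,0,0,0.2,1,0,-1],[0,0,0,0.2,1,0,-1],[0,0,0,0.2,1,0,-1]]' >/dev/null;python3 -m creep '[[0,0,0,0.2,1,0,-1],[0,0,0,0.2,1,0,-1],[0,0,0,0.2,1,0,-1],[0,0,0,0.2,1,0,-1]]'
cat >> h.py <<'E'
from scipy.spatial.transform import Rotation as Ro
def wr(d):
    T=d["T_tool_cam"]; Rw=Ro.from_rotvec(d["rv"]).as_matrix()
    Rc=Rw@T[:3,:3]; tc=Rw@T[:3,3]+d["pos"]; d["R"]=Rc.T; d["t"]=-Rc.T@tc; return d
PV=np.array([621.8,177.4,58]); A=np.radians(8.1)
U=np.array([[np.cos(A),np.sin(A),0],[-np.sin(A),np.cos(A),0],[0,0,1]])
def unit(X): return (X-PV)@U.T   # world -> pivot frame at home
E
python3 - <<'E'
from station import r
from h import *
np.set_printoptions(precision=1,suppress=True)
s=r.state(); d=r.get_image("wrist"); np.savez("pics/w2.npz",pos=s["eef_pos"],rv=s["orientation"],**d); cv2.imwrite("pics/w2.png",d["frame"])
W=wr(load("w1")); X=cloud(W)[108:158,238:290]; fl=np.nanmedian(X[...,2]); 
m=(X[...,2]>14)&(X[...,2]<30); n,l,st,ce=cv2.connectedComponentsWithStats(m.astype(np.uint8)); k=1+np.argmax(st[1:,4]); P=X[l==k]
print("floor",fl,"ring",len(P),np.median(P[:,2]),cv2.minEnclosingCircle(np.float32(P[:,:2])),ce[k]+[238,108])
S=load("side"); X=cloud(S)[120:155,298:333]; g=S["frame"][120:155,298:333].mean(2); m=(X[...,2]>14)&(X[...,2]<30)&(np.hypot(X[...,0]-478,X[...,1]+234)<24)
P=X[m];print(np.median(P[:,2]),cv2.minEnclosingCircle(np.float32(P[:,:2])))
vv,uu=np.nonzero(m&(X[...,2]>18)); pc=((uu.min()+uu.max())/2+298,(vv.min()+vv.max())/2+120)
print("tri",tri(W,S,ce[k]+[238,108],pc),pc)
W=wr(load("w2"));C=cloud(W);h=cv2.cvtColor(W["frame"],cv2.COLOR_BGR2HSV)
m=(h[...,0]>=22)&(h[...,0]<=35)&(h[...,1]>150)&(C[...,2]>130)
P=unit(C[m]);print(m.sum(),P.min(0),P.max(0),np.percentile(P,[5,50,95],axis=0))
q=P[P[:,2]>97];print("rim",np.percentile(q,[1,50,99],axis=0))
Q=unit(C.reshape(-1,3));q=Q[(Q[:,2]>115)&(Q[:,2]<135)&(abs(Q[:,1])<40)];print("roof",len(q),np.percentile(q,[1,50,99],axis=0))
E
```

```text
time: 2.65
eef_pos: [514.0, 100.9, 260.9]
orientation: [3.134, 0.222, -0.001]
ft_force: [-0.0, -0.6, 0.4]
grip_width: 0.2
grip_force: 0.0
floor -0.9946162973182002 ring 612 20.43362816246253 ((474.96142578125, -238.6287384033203), 15.566755294799805) [262.4 133.1]
20.743747826130075 ((475.2879333496094, -238.14662170410156), 17.773229598999023)
tri [ 474.7 -238.4   18.7] (np.float64(315.0), np.float64(138.0))
9237 [-124.4 -111.1   73.9] [ -1.5  53.  283. ] [[-36.1 -33.9  86.8]
 [-17.    7.8  88.2]
 [ -3.1  39.4 104.3]]
rim [[-37.7 -42.2  97.1]
 [-35.1   7.  104.1]
 [ -4.7  41.  107. ]]
roof 5071 [[ -5.8 -39.1 118.9]
 [  0.4   0.  120.7]
 [  6.4  39.2 122.4]]
```

View pics/w2.png

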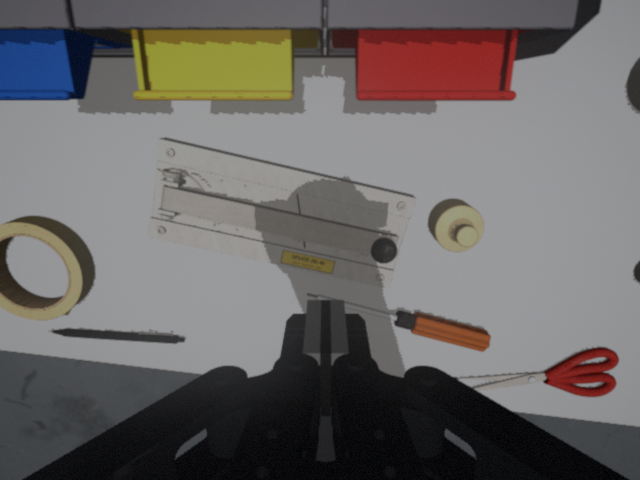

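The wrist view shows the yellow pull spanning (135–293, 30–98), and the measurements agree with the pivot model within 1 mm. The spacer is at (475,-238). Now I'll hook the pull.

```bash
python3 -m creep '[[0.0135,-0.095,0,0.865,0.735,0,-1],[0.0135,-0.095,0,0.865,0.735,0,-1],[0.0135,-0.095,0,0.865,0.735,-0.3,-1],[0.0135,-0.095,0,0.865,0.735,-0.6,-1],[0.0135,-0.095,0,0.865,0.735,-0.8,-1],[0.0135,-0.095,0,0.865,0.735,-0.8,-1],[0.0135,-0.095,0,0.865,0.735,-0.8,-1],[0.0135,-0.095,0,0.865,0.735,-0.8,-1]]'
python3 - <<'E'
from station import r
from h import *
np.set_printoptions(precision=1,suppress=True)
s=r.state();print(unit(s["eef_pos"]),Ro.from_rotvec(s["orientation"]).as_matrix()@[0,0,1])
E
```

```text
time: 3.5
eef_pos: [601.5, 173.8, 182.9]
orientation: [-3.115, -0.215, -0.239]
ft_force: [0.5, -0.6, 0.1]
grip_width: 0.3
grip_force: 0.0
[-20.6  -0.7 124.9] [ 0.2  0.  -1. ]
```

```bash
python3 -m creep '[[0,0,0,-0.01,0,-0.1,-1],[0,0,0,-0.01,0,-0.2,-1],[0,0,0,-0.01,0,-0.25,-1],[0,0,0,-0.01,0,-0.3,-1],[0,0,0,-0.01,0,-0.3,-1],[0,0,0,-0.01,0,-0.3,-1]]'
python3 - <<'E'
from station import r
from h import *
np.set_printoptions(precision=1,suppress=True)
s=r.state();p=unit(s["eef_pos"]);print(p,s["ft_force"])
# follow path: tool attached to bin frame, relative steps
u=U.T
for th in np.arange(0,.71,.1):
    c,n=np.cos(th),np.sin(th); q=np.array([p[0]*c-p[2]*n-p[0],0,p[0]*n+p[2]*c-p[2]]); w=U.T@q
    rv=U.T@np.array([0,-th,0]); print(round(th,2),(rv/1.5708).round(3),(w/100).round(3))
E
```

```text
time: 4.1
eef_pos: [599.7, 175.2, 151.4]
orientation: [-3.114, -0.219, -0.237]
ft_force: [4.1, 0.5, -0.3]
grip_width: 0.1
grip_force: 1.7
[-22.2   1.   93.4] [ 4.1  0.5 -0.3]
0.0 [0. 0. 0.] [0. 0. 0.]
0.1 [ 0.  -0.1  0. ] [-0.1 -0.  -0. ]
0.2 [ 0.  -0.1  0. ] [-0.2 -0.  -0.1]
0.3 [ 0.  -0.2  0. ] [-0.3 -0.  -0.1]
0.4 [ 0.  -0.3  0. ] [-0.3 -0.  -0.2]
0.5 [ 0.  -0.3  0. ] [-0.4 -0.1 -0.2]
0.6 [ 0.1 -0.4  0. ] [-0.5 -0.1 -0.3]
0.7 [ 0.1 -0.4  0. ] [-0.5 -0.1 -0.4]
```

```bash
python3 -m creep '[[0.003,-0.022,0,-0.046,-0.007,-0.01,-1],[0.006,-0.044,0,-0.091,-0.013,-0.02,-1],[0.009,-0.066,0,-0.135,-0.019,-0.03,-1],[0.0126,-0.088,0,-0.18,-0.025,-0.045,-1],[0.016,-0.11,0,-0.22,-0.031,-0.065,-1],[0.019,-0.132,0,-0.263,-0.037,-0.09,-1],[0.025,-0.176,0,-0.343,-0.049,-0.14,-1],[0.032,-0.22,0,-0.417,-0.059,-0.2,-1],[0.032,-0.22,0,-0.417,-0.059,-0.2,-1]]'
cat > look.py <<'E'
import sys
from station import r
from h import *
np.set_printoptions(precision=2,suppress=True)
s=r.state(); print("unit",unit(s["eef_pos"]),"F",U@s["ft_force"],"t",s["time"])
for n in("top","side"):
    d=r.get_image(n); np.savez(f"pics/{n}.npz",**d); X=unit(cloud(d)); h=cv2.cvtColor(d["frame"],cv2.COLOR_BGR2HSV)
    m=(h[...,0]>=22)&(h[...,0]<=35)&(h[...,1]>130)&(abs(X[...,1])<50)&(X[...,0]>-120)&(X[...,0]<0)&(X[...,2]>20)&(X[...,2]<115)
    P=X[m]; print(n,len(P),"min/max x,z",np.percentile(P[:,0],[1,99]),np.percentile(P[:,2],[1,50,99]))
    # fit tip angle: the rim's outer top edge is the frontmost point
    best=[]
    for th in np.arange(0,.72,.01):
        c,s_=np.cos(th),np.sin(th); xb=P[:,0]*c+P[:,2]*s_; zb=-P[:,0]*s_+P[:,2]*c
        dist=np.minimum.reduce([abs(zb-89.5)+10*((xb>-2)|(xb<-36)),abs(xb+34)+10*((zb<88)|(zb>106)),abs(xb+38)+10*((zb<88)|(zb>106)),abs(zb-104.5)+10*((xb<-39)|(xb>-33)),abs(xb+2)+10*((zb>112)|(zb<0)),abs(xb-2)+10*((zb>112)|(zb<0))])
        best.append((np.minimum(dist,10).mean(),th))
    print("  angle",min(best))
E
python3 look.py
```

```text
time: 5.0
eef_pos: [556.6, 167.8, 130.3]
orientation: [-3.015, -0.212, -0.738]
ft_force: [-0.5, 0.3, -1.0]
grip_width: 0.4
grip_force: 0.0
unit [-65.93  -0.31  72.32] F [-0.46  0.41 -1.02] t 5.0
top 1093 min/max x,z [-75.79 -10.45] [ 22.27  67.06 104.78]
  angle (np.float64(1.9888966171551228), np.float64(0.51))
side 1406 min/max x,z [-82.04 -28.39] [ 53.24  74.1  105.58]
  angle (np.float64(1.7657854336065502), np.float64(0.47000000000000003))
```

```bash
python3 -m creep '[[0.006,-0.044,0,-0.034,-0.005,-0.03,-1],[0.0126,-0.088,0,-0.067,-0.009,-0.065,-1],[0.0126,-0.088,0,-0.1,-0.014,-0.1,-1],[0.0126,-0.088,0,-0.125,-0.018,-0.13,-1],[0.0126,-0.088,0,-0.125,-0.018,-0.13,-1],[0.0126,-0.088,0,-0.125,-0.018,-0.13,-1]]'
python3 look.py
```

```text
time: 5.7
eef_pos: [553.9, 169.7, 162.4]
orientation: [-2.997, -0.215, -0.837]
ft_force: [0.3, -0.7, -0.4]
grip_width: -0.0
grip_force: 0.0
unit [-68.3    1.98 104.44] F [ 0.2  -0.78 -0.38] t 5.7
top 1127 min/max x,z [-80.23 -10.35] [ 21.31  66.18 104.35]
  angle (np.float64(1.8471451637040264), np.float64(0.52))
side 1524 min/max x,z [-82.52 -28.15] [ 53.41  72.88 105.54]
  angle (np.float64(1.6835935717768418), np.float64(0.48))
```

```bash
python3 -m creep '[[0,0,0,0,0,0.1,-1],[0,0,0,0,0,0.1,-1],[0,0,0,0,0,0.1,-1]]'; python3 look.py; python3 - <<'E'
from station import r
print(r.state()["q"].round(3)); 
import cv2,numpy as np
a=np.load("pics/side.npz")["frame"][120:360,180:500]
cv2.imwrite("pics/s2.png",cv2.resize(a,None,fx=2.4,fy=2.4,interpolation=2))
E
```

```text
time: 6.1
eef_pos: [554.2, 170.2, 173.2]
orientation: [-2.995, -0.215, -0.84]
ft_force: [0.6, 0.9, -0.1]
grip_width: -0.4
grip_force: 0.0
unit [-67.89   2.4  115.19] F [ 0.74  0.85 -0.08] t 6.1
top 1112 min/max x,z [-80.13 -10.82] [ 21.46  65.79 105.2 ]
  angle (np.float64(1.7163396835618685), np.float64(0.52))
side 1533 min/max x,z [-82.76 -28.28] [ 53.48  72.55 105.49]
  angle (np.float64(1.6948312479233754), np.float64(0.48))
[-0.602  0.193  0.165  2.263  0.696  0.219 -2.523]
```

View pics/s2.png

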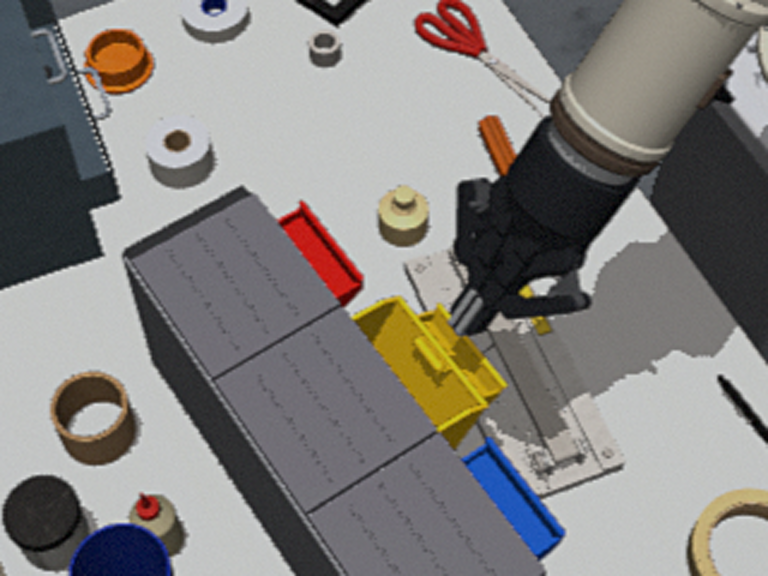

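The bin is out to only about 0.5 rad and holding there. The arm reached a wrist limit (j6) and lifted out of the pull. I'll hook the pull again with less tilt and finish the tip.

```bash
python3 -m creep '[[-0.018,0.126,0,0.048,-0.02,0,-1],[-0.018,0.126,0,0.048,-0.02,0,-1],[-0.018,0.126,0,0.048,-0.02,-0.1,-1],[-0.018,0.126,0,0.048,-0.02,-0.2,-1],[-0.018,0.126,0,0.048,-0.02,-0.3,-1],[-0.018,0.126,0,0.048,-0.02,-0.36,-1],[-0.018,0.126,0,0.048,-0.02,-0.4,-1],[-0.018,0.126,0,0.048,-0.02,-0.4,-1],[-0.018,0.126,0,0.048,-0.02,-0.4,-1]]'
python3 - <<'E'
from station import r
from h import *
s=r.state();print(unit(s["eef_pos"]).round(1),s["q"].round(2),(Ro.from_rotvec(s["orientation"]).as_matrix()[:,2]).round(3))
E
```

```text
time: 7.1
eef_pos: [558.6, 169.1, 133.3]
orientation: [-3.077, -0.226, -0.539]
ft_force: [-0.8, 0.5, -0.0]
grip_width: 0.3
grip_force: 0.0
[-63.8   0.7  75.3] [-0.33  0.32 -0.08  2.11  0.33  0.4  -2.11] [ 0.338  0.034 -0.941]
```

```bash
python3 -m creep '[[0,0,0,-0.03,-0.004,-0.02,-1],[0,0,0,-0.06,-0.008,-0.04,-1],[0,0,0,-0.09,-0.013,-0.06,-1],[0,0,0,-0.12,-0.017,-0.08,-1],[0,0,0,-0.15,-0.021,-0.1,-1],[0,0,0,-0.175,-0.025,-0.13,-1],[0,0,0,-0.175,-0.025,-0.13,-1],[0,0,0,-0.175,-0.025,-0.13,-1]]'
python3 look.py
```

```text
time: 7.9
eef_pos: [541.2, 166.1, 120.2]
orientation: [-3.077, -0.225, -0.539]
ft_force: [0.4, -0.6, 0.2]
grip_width: -0.0
grip_force: 0.0
unit [-81.36   0.16  62.17] F [ 0.35 -0.66  0.22] t 7.9
top 1240 min/max x,z [-85.98 -15.63] [21.27 54.23 99.78]
  angle (np.float64(1.8528122403253222), np.float64(0.7000000000000001))
side 1558 min/max x,z [-94.62 -32.16] [39.77 62.19 95.44]
  angle (np.float64(1.554079574054475), np.float64(0.67))
```

```bash
python3 -m creep '[[0,0,0,-0.02,-0.003,-0.01,-1],[0,0,0,-0.04,-0.006,-0.02,-1],[0,0,0,-0.04,-0.006,-0.02,-1]]';python3 -m creep '[[0,0,0,0.04,0.006,0.1,-1],[0,0,0,0.03,0.004,0.4,-1],[0,0,0,0,0,0.8,-1],[0,0,0,0,0,1,-1],[0,0,0,0,0,1,-1]]'; python3 look.py
```

```text
time: 8.3
eef_pos: [537.4, 165.5, 118.4]
orientation: [-3.077, -0.224, -0.54]
ft_force: [0.6, 0.9, 0.2]
grip_width: -0.4
grip_force: 0.3
time: 8.8
eef_pos: [539.9, 166.6, 223.1]
orientation: [-3.073, -0.223, -0.55]
ft_force: [0.3, -0.4, 0.1]
grip_width: 0.0
grip_force: 0.0
unit [-82.61   0.81 165.15] F [ 0.22 -0.47  0.08] t 8.8
top 1161 min/max x,z [-82.23 -15.68] [20.9  54.66 95.  ]
  angle (np.float64(1.6924633937385796), np.float64(0.6900000000000001))
side 1675 min/max x,z [-95.34 -32.05] [40.23 60.44 95.78]
  angle (np.float64(1.515390232765429), np.float64(0.66))
```

```bash
python3 -m creep '[[-0.031,0.22,0,-0.16,-1,0.1,0.13],[-0.031,0.22,0,-0.16,-1,0.1,0.13],[-0.031,0.22,0,-0.16,-1,0.1,0.13],[-0.031,0.22,0,-0.16,-1,0.1,0.13]]' >/dev/null; for i in 1; do python3 -m creep '[[0,0,0,-0.16,-1,0,0.13],[0,0,0,-0.16,-1,0,0.13],[0,0,0,-0.16,-1,0,0.13]]'; python3 -m creep '[[0,0,0,-0.16,-1,0,0.13],[0,0,0,-0.16,-1,0,0.13],[0,0,0,-0.16,-1,0,0.13]]'; python3 -m creep '[[0,0,0,-0.16,-1,-0.4,0.13],[0,0,0,-0.16,-1,-0.4,0.13],[0,0,0,-0.16,-1,-0.4,0.13],[0,0,0,-0.16,-1,-0.4,0.13],[0,0,0,-0.16,-1,-0.4,0.13],[0,0,0,-0.16,-1,-0.4,0.13]]'; done
python3 - <<'E'
from station import r
from h import *
np.set_printoptions(precision=2,suppress=True)
s=r.state(); d=r.get_image("wrist"); np.savez("pics/w3.npz",pos=s["eef_pos"],rv=s["orientation"],**d)
R=Ro.from_rotvec(s["orientation"]).as_matrix(); print(R,s["q"])
W=wr(load("w3"));X=cloud(W);m=(X[...,2]>14)&(X[...,2]<32)&(np.hypot(X[...,0]-475,X[...,1]+238)<25);P=X[m]
print(m.sum(),np.median(P[:,2]),cv2.minEnclosingCircle(np.float32(P[:,:2])))
p=np.nonzero((X[...,2]>5)&(X[...,2]<60)&(np.hypot(X[...,0]-475,X[...,1]+238)<60)&(np.hypot(X[...,0]-475,X[...,1]+238)>25));Q=(X[p]-[475,-238.4,0])@R
print("obst in tool axes",len(Q),Q.min(0),Q.max(0), "|x|<14:",Q[abs(Q[:,0])<14].round(0)[:5])
E
```

```text
time: 9.6
eef_pos: [502.6, -40.7, 226.7]
orientation: [3.117, 0.219, -0.008]
ft_force: [-0.1, -0.2, -0.1]
grip_width: 48.0
grip_force: 0.0
time: 9.9
eef_pos: [486.6, -140.5, 227.2]
orientation: [3.118, 0.218, -0.007]
ft_force: [-0.8, 0.3, 0.8]
grip_width: 48.4
grip_force: 0.0
time: 10.5
eef_pos: [474.3, -231.9, 188.5]
orientation: [3.12, 0.237, -0.002]
ft_force: [0.6, -0.4, 0.6]
grip_width: 47.9
grip_force: 0.0
[[ 0.99  0.15 -0.  ]
 [ 0.15 -0.99 -0.01]
 [-0.    0.01 -1.  ]] [ 0.32  0.3   0.09  1.92 -0.02  0.92 -1.  ]
820 20.32692196427096 ((475.0705871582031, -238.416015625), 15.606471061706543)
obst in tool axes 895 [-51.62  22.86 -14.03] [-20.31  56.    -4.45] |x|<14: []
```

```bash
python3 -m creep '[[0,0,0,0.007,-0.065,-0.4,0.13],[0,0,0,0.007,-0.065,-0.8,0.13],[0,0,0,0.007,-0.065,-1,0.13],[0,0,0,0.007,-0.065,-1,0.13]]' >/dev/null; python3 -m creep '[[0,0,0,0,0,-0.3,0.13],[0,0,0,0,0,-0.5,0.13],[0,0,0,0,0,-0.65,0.13],[0,0,0,0,0,-0.75,0.13],[0,0,0,0,0,-0.83,0.13],[0,0,0,0,0,-0.84,0.13],[0,0,0,0,0,-0.84,0.13],[0,0,0,0,0,-0.84,0.13]]'; python3 -m creep '[[0,0,0,0,0,0,-1],[0,0,0,0,0,0,-1],[0,0,0,0,0,0,-1],[0,0,0,0,0,0,-1],[0,0,0,0,0,0,-1],[0,0,0,0,0,0,-1]]' 30
```

```text
time: 11.75
eef_pos: [474.6, -241.3, 4.9]
orientation: [3.119, 0.231, -0.002]
ft_force: [0.6, -0.7, 0.2]
grip_width: 48.3
grip_force: 0.0
time: 12.35
eef_pos: [474.4, -241.1, 5.0]
orientation: [3.119, 0.231, -0.002]
ft_force: [-2.7, 0.2, 6.1]
grip_width: 30.0
grip_force: 29.4
```

```bash
python3 -m creep '[[0,0,0,0,0,0.2,-1],[0,0,0,0,0,0.5,-1],[0,0,0,0,0,0.9,-1],[0,0,0,0,0,1,-1],[0,0,0,0,0,1,-1]]'; python3 -m creep '[[0,0,0,0.25,0.6,1,-1],[0,0,0,0.25,0.8,1,-1],[0,0,0,0.25,1,1,-1],[0,0,0,0.25,1,1,-1],[0,0,0,0.25,1,1,-1]]'; python3 - <<'E'
from station import r
from h import *
s=r.state(); d=r.get_image("wrist"); np.savez("pics/w4.npz",pos=s["eef_pos"],rv=s["orientation"],**d)
cv2.imwrite("pics/w4.png",d["frame"])
W=wr(load("w4"));R=Ro.from_rotvec(W["rv"]).as_matrix();Q=(cloud(W)-W["pos"])@R
m=(abs(Q[...,1])<15)&(abs(Q[...,0])<18)&(Q[...,2]>-35)&(Q[...,2]<15);print(m.sum(),np.percentile(Q[m],[2,50,98],axis=0).round(1))
E
```

```text
time: 12.85
eef_pos: [475.4, -241.7, 106.1]
orientation: [3.118, 0.231, 0.002]
ft_force: [0.0, 0.5, -1.4]
grip_width: 30.8
grip_force: 30.2
time: 13.35
eef_pos: [498.7, -139.6, 203.2]
orientation: [3.12, 0.236, -0.006]
ft_force: [-0.5, -0.7, -0.5]
grip_width: 30.5
grip_force: 30.3
6855 [[-12.1 -13.9 -16.4]
 [  3.2  -0.1 -13.2]
 [ 16.6  13.9   4.8]]
```

View pics/w4.png

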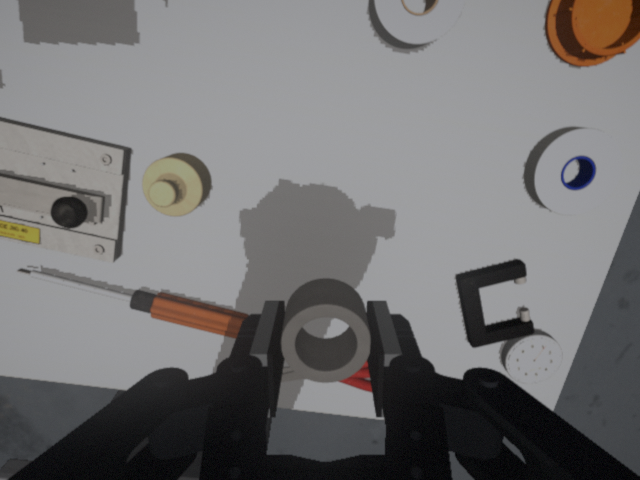

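The view shows the spacer gripped squarely between the pads at (325,330). I'll carry it to the bin.

```bash
python3 -m creep '[[0,0,0,0.31,1,0.1,-1],[0,0,0,0.31,1,0.1,-1],[0,0,0,0.31,1,0.1,-1]]' >/dev/null; python3 -m creep '[[0,0,0,0.31,1,0,-1],[0,0,0,0.31,1,0,-1],[0,0,0,0.31,1,0,-1]]' >/dev/null;  python3 -m creep '[[0,0,0,0.31,1,0,-1],[0,0,0,0.31,1,0,-1],[0,0,0,0.31,1,0,-1],[0,0,0,0.31,1,0,-1],[0,0,0,0.31,1,0,-1],[0,0,0,0.31,1,0,-1]]'; python3 look.py; python3 - <<'E'
import cv2,numpy as np
a=np.load("pics/side.npz")["frame"][200:340,250:450]
b=np.load("pics/top.npz")["frame"][170:310,190:310]
cv2.imwrite("pics/s3.png",cv2.resize(np.hstack([a,b]),None,fx=2.5,fy=2.5,interpolation=2))
E
```

```text
time: 14.6
eef_pos: [591.8, 155.8, 213.4]
orientation: [3.118, 0.225, -0.006]
ft_force: [-0.9, -0.1, -0.7]
grip_width: 30.3
grip_force: 30.3
unit [-32.74 -17.17 155.41] F [-0.9   0.06 -0.65] t 14.6
top 10 min/max x,z [-48.38 -31.  ] [37.24 49.17 56.48]
  angle (np.float64(0.7037000152468338), np.float64(0.71))
side 1459 min/max x,z [-94.98 -32.44] [40.03 59.   95.4 ]
  angle (np.float64(1.5145148140768105), np.float64(0.67))
```

View pics/s3.png

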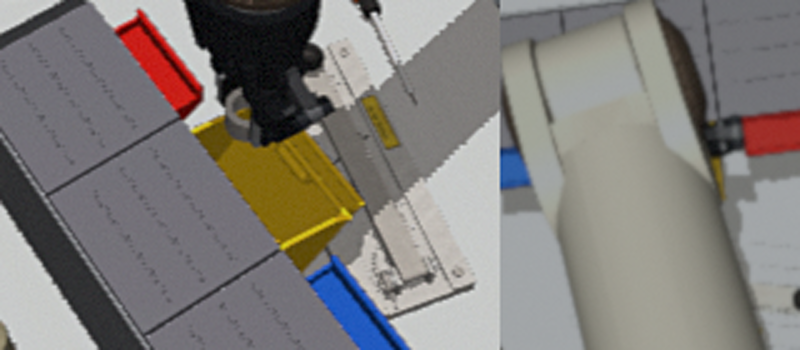

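The bin is well out, with the spacer above and slightly right of its middle. I'll shift 17 mm left, lower it and release.

```bash
python3 -m creep '[[0,0,0,0.002,0.174,0,-1],[0,0,0,0.002,0.174,-0.2,-1],[0,0,0,0.002,0.174,-0.4,-1],[0,0,0,0.002,0.174,-0.6,-1],[0,0,0,0.002,0.174,-0.75,-1],[0,0,0,0.002,0.174,-0.85,-1],[0,0,0,0.002,0.174,-0.88,-1],[0,0,0,0.002,0.174,-0.88,-1]]'; python3 - <<'E'
from station import r
from h import *
s=r.state();print(unit(s["eef_pos"]).round(1))
E
```

```text
time: 15.5
eef_pos: [592.2, 176.6, 126.2]
orientation: [3.12, 0.231, -0.004]
ft_force: [0.5, 1.1, -1.2]
grip_width: 30.4
grip_force: 30.3
[-29.4   3.4  68.2]
```

```bash
python3 -m creep '[[0,0,0,0.003,-0.03,-0.02,-1],[0,0,0,0.003,-0.03,-0.04,-1],[0,0,0,0.003,-0.03,-0.05,-1],[0,0,0,0.003,-0.03,-0.05,-1]]'; python3 -m creep '[[0,0,0,0,0,0,-0.1],[0,0,0,0,0,0,0],[0,0,0,0,0,0,0],[0,0,0,0,0,0,0],[0,0,0,0,0,0,0]]'; python3 -m creep '[[0,0,0,0,0,0.3,0],[0,0,0,0,0,0.6,0],[0,0,0,0,0,1,0],[0,0,0,0,0,1,0],[0,0,0,0,0,1,0]]'; python3 -m creep '[[0,0,0,-0.7,-0.1,0.4,-1],[0,0,0,-0.7,-0.1,0.4,-1],[0,0,0,-0.7,-0.1,0.4,-1],[0,0,0,-0.7,-0.1,0.4,-1]]'; python3 look.py;python3 - <<'E'
import cv2,numpy as np,sys
sys.path.insert(0,".")
from station import r
d=r.get_image("wrist")["frame"]; a=np.load("pics/side.npz")["frame"][220:340,290:430]
o=cv2.resize(d,(400,300)); a=cv2.resize(a,(350,300),interpolation=2)
cv2.imwrite("pics/s4.png",np.hstack([o,a]))
E
```

```text
time: 15.9
eef_pos: [592.6, 173.3, 121.4]
orientation: [3.12, 0.231, -0.003]
ft_force: [-0.3, 0.1, -1.7]
grip_width: 30.5
grip_force: 30.3
time: 16.4
eef_pos: [592.5, 173.4, 121.3]
orientation: [3.12, 0.231, -0.004]
ft_force: [0.1, -0.1, 0.1]
grip_width: 42.3
grip_force: 0.0
time: 16.9
eef_pos: [593.3, 173.7, 222.7]
orientation: [3.12, 0.231, 0.001]
ft_force: [0.0, -1.0, -0.5]
grip_width: 42.6
grip_force: 0.0
time: 17.3
eef_pos: [522.2, 163.2, 260.7]
orientation: [3.119, 0.232, -0.004]
ft_force: [0.1, 0.4, 0.1]
grip_width: 0.1
grip_force: 0.0
unit [-100.61   -0.01  202.7 ] F [0.12 0.39 0.07] t 17.3
top 425 min/max x,z [-75.56 -14.64] [21.01 53.03 87.41]
  angle (np.float64(1.228864203260409), np.float64(0.68))
side 1669 min/max x,z [-94.65 -32.07] [40.32 60.76 95.55]
  angle (np.float64(1.5104497559323984), np.float64(0.67))
```

View pics/s4.png

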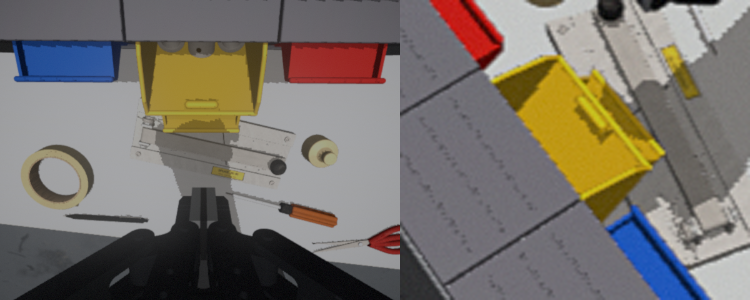

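The wrist view shows three spacers side by side in the yellow bin, at (172,46), (200,46) and (230,46), with blue and red still shut. I'll guide the bin back with the fingertips in the trough, so it can't run away, pressing on the panel.

```bash
python3 -m creep '[[0.031,-0.22,0,0.204,0.029,-0.1,-1],[0.031,-0.22,0,0.204,0.029,-0.5,-1],[0.031,-0.22,0,0.204,0.029,-0.9,-1],[0.031,-0.22,0,0.204,0.029,-0.9,-1],[0.031,-0.22,0,0.204,0.029,-0.9,-1],[0.031,-0.22,0,0.204,0.029,-0.9,-1]]'; python3 - <<'E'
from station import r
from h import *
s=r.state();print(unit(s["eef_pos"]).round(1),(U@Ro.from_rotvec(s["orientation"]).as_matrix()[:,2]).round(3))
E
```

```text
time: 18.05
eef_pos: [545.3, 167.0, 172.9]
orientation: [-3.076, -0.223, -0.541]
ft_force: [0.8, 1.4, 0.8]
grip_width: 0.4
grip_force: 0.0
[-77.2   0.5 114.9] [ 0.34  -0.014 -0.94 ]
```

```bash
python3 -m creep '[[0,0,0,-0.025,-0.004,-0.1,-1],[0,0,0,-0.025,-0.004,-0.2,-1],[0,0,0,-0.025,-0.004,-0.3,-1],[0,0,0,-0.025,-0.004,-0.4,-1],[0,0,0,-0.025,-0.004,-0.45,-1],[0,0,0,-0.025,-0.004,-0.49,-1],[0,0,0,-0.025,-0.004,-0.51,-1],[0,0,0,-0.025,-0.004,-0.51,-1]]'; python3 - <<'E'
from station import r
from h import *
s=r.state();print(unit(s["eef_pos"]).round(1),(U@s["ft_force"]).round(1))
E
```

```text
time: 18.85
eef_pos: [540.3, 165.9, 120.0]
orientation: [-3.077, -0.225, -0.538]
ft_force: [0.5, 0.2, -0.2]
grip_width: 0.2
grip_force: 0.0
[-82.3   0.1  62. ] [ 0.5  0.2 -0.2]
```

```bash
python3 -m creep '[[0,0,0,0.022,0.003,0.017,-1],[0,0,0,0.044,0.006,0.035,-1],[0,0,0,0.065,0.009,0.052,-1],[0,0,0,0.086,0.012,0.069,-1],[0,0,0,0.108,0.015,0.086,-1],[0,0,0,0.13,0.018,0.104,-1],[0,0,0,0.151,0.021,0.121,-1],[0,0,0,0.172,0.024,0.138,-1],[0,0,0,0.193,0.027,0.156,-1],[0,0,0,0.214,0.03,0.174,-1]]'; python3 look.py
```

```text
time: 19.85
eef_pos: [562.0, 168.9, 137.8]
orientation: [-3.077, -0.224, -0.539]
ft_force: [-0.1, -0.5, -1.0]
grip_width: -0.1
grip_force: 0.1
unit [-60.42  -0.03  79.78] F [-0.15 -0.46 -0.99] t 19.85
top 895 min/max x,z [-62.88 -10.54] [ 22.29  68.59 105.57]
  angle (np.float64(1.8486264009039273), np.float64(0.51))
side 1369 min/max x,z [-80.98 -27.87] [ 54.02  75.34 106.79]
  angle (np.float64(1.8295498514750288), np.float64(0.46))
```

```bash
python3 -m creep '[[0.0014,-0.01,0,0.02,0.003,0.014,-1],[0.003,-0.019,0,0.04,0.006,0.028,-1],[0.004,-0.029,0,0.06,0.008,0.041,-1],[0.0054,-0.038,0,0.08,0.011,0.054,-1],[0.007,-0.048,0,0.1,0.014,0.067,-1],[0.008,-0.057,0,0.122,0.017,0.08,-1],[0.0095,-0.067,0,0.144,0.02,0.091,-1],[0.011,-0.076,0,0.166,0.023,0.102,-1],[0.012,-0.086,0,0.189,0.027,0.112,-1],[0.0135,-0.095,0,0.212,0.03,0.122,-1]]'; python3 look.py
```

```text
time: 20.95
eef_pos: [583.1, 172.0, 149.9]
orientation: [-3.018, -0.219, -0.768]
ft_force: [-0.2, -0.1, 0.7]
grip_width: -0.2
grip_force: 0.0
unit [-39.08   0.11  91.93] F [-0.16 -0.05  0.65] t 20.95
top 673 min/max x,z [-48.88  -4.31] [ 28.62  86.27 112.88]
  angle (np.float64(2.5763923891885465), np.float64(0.2))
side 921 min/max x,z [-56.03 -10.4 ] [ 79.25  92.3  112.89]
  angle (np.float64(1.9054285183721142), np.float64(0.17))
```

```bash
python3 -m creep '[[0,0,0,0.02,0.003,0.01,-1],[0,0,0,0.04,0.006,0.018,-1],[0,0,0,0.06,0.008,0.025,-1],[0,0,0,0.08,0.011,0.03,-1],[0,0,0,0.1,0.014,0.036,-1],[0,0,0,0.12,0.017,0.042,-1],[0,0,0,0.14,0.02,0.046,-1],[0,0,0,0.16,0.023,0.05,-1],[0,0,0,0.18,0.025,0.053,-1],[0,0,0,0.2,0.028,0.056,-1]]'; python3 look.py
```

```text
time: 22.05
eef_pos: [602.4, 174.5, 155.0]
orientation: [-3.019, -0.219, -0.765]
ft_force: [-1.4, -0.4, -0.8]
grip_width: 0.1
grip_force: 0.9
unit [-19.58  -0.1   97.02] F [-1.45 -0.16 -0.82] t 22.05
top 352 min/max x,z [-36.87  -6.32] [ 83.11  90.79 112.82]
  angle (np.float64(2.2200956679339967), np.float64(0.1))
side 575 min/max x,z [-45.64 -10.47] [ 83.3   89.12 110.6 ]
  angle (np.float64(1.9974834395001018), np.float64(0.08))
```

```bash
python3 -m creep '[[0,0,0,0.01,0.001,0.002,-1],[0,0,0,0.02,0.003,0.004,-1],[0,0,0,0.03,0.004,0.006,-1],[0,0,0,0.04,0.006,0.008,-1],[0,0,0,0.05,0.007,0.01,-1],[0,0,0,0.06,0.008,0.01,-1],[0,0,0,0.07,0.01,0.01,-1],[0,0,0,0.08,0.011,0.01,-1],[0,0,0,0.08,0.011,0.01,-1]]'; python3 look.py
```

```text
time: 23.05
eef_pos: [611.1, 175.8, 156.5]
orientation: [-3.018, -0.218, -0.767]
ft_force: [0.1, 0.6, -0.5]
grip_width: 0.1
grip_force: 0.0
unit [-10.8   -0.09  98.47] F [ 0.14  0.58 -0.53] t 23.05
top 210 min/max x,z [-32.95  -2.4 ] [ 26.06  89.02 110.91]
  angle (np.float64(1.7524801761235522), np.float64(0.09))
side 409 min/max x,z [-37.09 -15.1 ] [ 85.97  90.92 109.18]
  angle (np.float64(1.966502830376081), np.float64(0.0))
```

```bash
python3 -m creep '[[0,0,0,0.01,0.001,0,-1],[0,0,0,0.02,0.003,0,-1],[0,0,0,0.02,0.003,0,-1]]'; python3 -m creep '[[0,0,0,0.01,0.001,0,-1],[0,0,0,0.01,0.001,0,-1]]'
```

```text
time: 23.45
eef_pos: [611.9, 175.9, 156.1]
orientation: [-3.02, -0.219, -0.764]
ft_force: [-6.8, -1.4, 5.3]
grip_width: -0.4
grip_force: 3.4
time: 23.65
eef_pos: [612.1, 175.9, 156.0]
orientation: [-3.02, -0.219, -0.763]
ft_force: [-11.5, -2.1, 10.1]
grip_width: 0.1
grip_force: 6.0
```

```bash
python3 -m creep '[[0,0,0,-0.04,-0.006,0.02,-1],[0,0,0,-0.085,-0.012,0.03,-1],[0,0,0,-0.085,-0.012,0.03,-1],[0,0,0,-0.09,-0.012,0.1,-1],[0,0,0,-0.1,-0.014,0.18,-1],[0,0,0,-0.15,-0.02,0.3,-1],[0,0,0,-0.3,-0.04,0.6,-1],[0,0,0,-0.6,-0.08,0.9,-1],[0,0,0,-0.9,-0.12,1,-1],[0,0,0,-0.9,-0.12,1,-1]]'; python3 -m creep '[[0,0.2,0,-0.4,0,0.3,-1],[0,0.2,0,-0.4,0,0.3,-1],[0,0.2,0,-0.4,0,0.3,-1],[0,0.2,0,-0.4,0,0.3,-1]]'; python3 look.py;python3 - <<'E'
import sys
from h import *
from station import r
s=r.state(); d=r.get_image("wrist"); np.savez("pics/w5.npz",pos=s["eef_pos"],rv=s["orientation"],**d)
W=wr(load("w5"));C=unit(cloud(W));h=cv2.cvtColor(W["frame"],cv2.COLOR_BGR2HSV)
for n,lo,hi,y0 in(("y",22,35,0),("b",100,125,120),("r",0,5,-120)):
    m=(h[...,0]>=lo)&(h[...,0]<=hi)&(h[...,1]>150)&(abs(C[...,1]-y0)<50)&(C[...,2]>80)&(C[...,2]<115);P=C[m]; print(n,len(P),np.percentile(P,[1,50,99],axis=0).round(1).tolist() if len(P) else 0)
a=np.load("pics/side.npz")["frame"][180:380,220:440]
cv2.imwrite("pics/s5.png",np.hstack([cv2.resize(W["frame"],(400,300)),cv2.resize(a,(330,300),interpolation=2)]))
E
```

```text
time: 24.65
eef_pos: [522.0, 164.2, 259.2]
orientation: [-3.016, -0.219, -0.771]
ft_force: [1.0, 0.8, -0.7]
grip_width: 0.1
grip_force: 0.0
time: 25.05
eef_pos: [485.9, 164.1, 287.7]
orientation: [-3.079, -0.207, -0.286]
ft_force: [-0.8, 0.7, -1.2]
grip_width: -0.0
grip_force: 0.0
unit [-136.46    6.01  229.69] F [-0.68  0.79 -1.15] t 25.05
top 615 min/max x,z [-38.26  -2.64] [ 44.75  89.43 108.61]
  angle (np.float64(2.124772921608291), np.float64(0.01))
side 669 min/max x,z [-37.23 -16.29] [ 86.23  91.   108.67]
  angle (np.float64(1.653952913726153), np.float64(0.0))
y 5113 [[-38.1, -41.5, 86.3], [-12.7, -4.1, 88.4], [-1.7, 41.2, 105.3]]
b 7844 [[-38.1, 78.3, 86.2], [-16.3, 123.1, 88.4], [-1.6, 162.9, 105.2]]
r 8245 [[-38.2, -161.5, 85.2], [-17.0, -120.7, 88.4], [-1.6, -76.8, 105.4]]
```

View pics/s5.png

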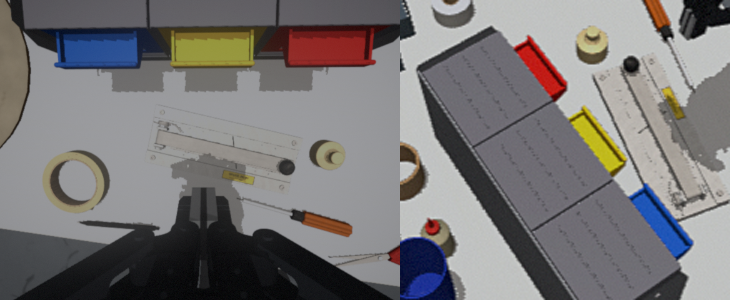

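All three pulls line up (yellow rim at -38.1, same as blue and red), so the yellow bin is fully home and the arm is clear.

```bash
python3 -c "
from station import r
print(r.sign_off())"
```

```text
the job is handed in; nothing more can be done
None
```

The stray spacer is in the yellow bin with the other two, the bin is pushed fully home, the blue and red bins stayed shut, and the job was handed in at about 25 s; the bin paused at about 0.5 rad on the way out and I hooked the pull a second time to finish the tip.

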